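# Lock a clevis pin with its spring keeper clip

### The arm

A 6-joint arm with a two-finger parallel gripper is mounted at the origin on the work surface. World frame = base frame: x ahead of the robot, y to its left, z up, the work surface at z = 0. Lengths are in m, angles in rad, forces in N, time in s.
With the tool pointing down it reaches from about 0.225 to 0.875 m from the base axis. Payload 3.4 kg.
Tool frame: the origin (TCP) lies between the finger pads; the fingertips stand 8 mm ahead of it and the grasp point (between the pads) lies 11 mm behind it; z points along the fingers, y is the line along which they close (so a half turn about z gives the same grasp; the last joint's range is limited). The gripper opens to 85 mm and grips with 20 to 120 N. Pads are 22 mm wide; open, the fingers measure 114 mm over their backs; the gripper's body (76 mm by 85 mm) begins 54 mm behind the grasp point. The pads swing forward as they close: fully open they stand 13 mm farther back than shut.
Start: joints at [0.992, 0.276, 1.505, -0, 1.361, -0.121], TCP at [0.254, 0.516, 0.239] pointing down, gripper open.
Joint ranges: [-2.89, 2.89], [-0.75, 2.08], [0.22, 2.7], [-1.18, 4.32], [0.11, 2.71], [-2.7, 2.7]. Speed limits (rad/s): [2.57, 2.57, 3.14, 3.14, 3.14, 3.14].

### API

Orientations are given as a unit quaternion [w, x, y, z].
In Python, from rig import manip gives the robot as it stands.
- The arm moves only by the tool move_arm, never from a script. Its argument "deltas" is a list that holds one entry, the list of rows, each a list of 5 numbers: the shift along the tool's x, y, z normalised to -1 to 1, where 1 is 80 cm, then the turn about the tool's z normalised to -1 to 1, where 1 is 120 degrees, then the closure, from -1 (fully open) to 1 (shut). In form: [[[tx, ty, tz, twist, grip], ...]]. A call has 1 to 12 rows; each row is the pose to reach, as a shift and turn from the pose commanded when the call began, along the tool's axes at that moment; what a row does not reach only later rows make up. A row lasts 1/10 s, in which the tool goes at most 50 mm and 8.59 degrees, less where a joint would pass 70% of its speed; a pose out of reach is approached as far as the arm can. A call with a number of a shift or a turn outside -1 to 1 is refused whole. A call with a gripper value outside its range is refused whole. The fingers move at their own pace and stop on an object; "squeeze" is the grip in N (left out, the last holds). Time passes only in rows, so rows that repeat a pose let the fingers close. It gives the time, the measured TCP pose, the force, the opening and the grip force at its end, in the units of the state.
- manip.get_state(): the state, without advancing time (a new reading comes with each control period).
- manip.get_image(name): name is "scene" or "side" or "wrist"; returns the picture (384x512x3 uint8, red, green, blue); there is no depth.
- manip.camera_params(name): a dict with "fx", "fy", "cx", "cy" (pixels), "R" (3x3) and "t" (3): a world point X has camera coordinates R X + t; the wrist camera has in their place "tool_from_camera" (4x4, takes a point from camera to tool coordinates, whose origin is the TCP and whose axes are the flange's). Camera axes: x right, y down, z forward; pixel columns grow to the right and rows downward; lengths in m; the calibration is good to about 2 mm. A picture is of the moment at which its call begins: read the wrist's pose just before it. camera_params takes no time and is no camera call.
- manip.sign_off(): hands the job in; it is judged then, once.
The state is a dict: "clock": time; "qpos": joint angles; "qd": joint speeds; "effort": joint torques, N m; "position": TCP position; "ee_rot": TCP orientation; "contact_force": force on the tool from outside, world axes, zero at the start; "moment": the same for the moment, N m; "width": finger opening in m; "gripper_force": force on a finger pad.
Only numpy, scipy, OpenCV 4.12 (cv2) and the standard library are available. Lean on these libraries where they do the work, as an engineer would, in place of code of your own. Each camera call takes 0.05 s, during which the arm holds its last target. There are 200 camera calls.

### The job

The push-rod clevis of a pallet truck is clamped in the bench vice, its pin not yet all the way in. Push the pin fully home by its head, then take the orange keeper clip from the wooden caddy, feel for the groove at the pin's far end and press the clip down into it until it snaps fully home, without forcing it, and let go. Leave the other clips and the things on the bench where they are.

Things in the scene. Friction and masses are not known exactly. Their poses are not given: they have to be found in the camera images.
- vice: Blue bench vice, fixed, jaw tops at 130 mm; origin on the bench, z up. It clamps an upright dark steel fork (clevis): 40 mm wide along y, two arms 10 mm thick, rounded at 16.5 mm radius about the pin; a yellow link leaves towards +x. The pin lies level along the vice's y: head at -y, groove at +y. The fork was clamped by eye, firmly, up to 15 mm either way along y from the jaws' middle.
- axle (a point): On the pin's axis, 175 mm up: where the groove's middle would be were the fork mid-jaw and the pin home; axes as the vice's. The true groove is up to 15 mm from it along y, exact in x, z: its middle is 3.75 mm outside the flat outer face of the +y arm, 6.5 mm wide, 16 mm diameter; beyond it 10 mm of full 22 mm diameter to the pin's end, over which the clip cannot go.
- pin (a joint): Steel clevis pin, 22 mm diameter, head 32 mm diameter. Value in m: how far it stands out to -y; 0 is home (head on the fork), starts at 0.010 to 0.022. Slides stiffly under 5 to 8 N. The head's outer face is 50 mm plus this value to the -y side of axle (give or take those 15 mm). Until the pin is home the fork hides its groove.
- keeper_tab (a point): Orange moulded spring clip, 5 mm thick (along its y axis), standing in a slot of the caddy with its opening down; the point is the centre of its thumb tab, on top: 24 mm (x) by 10 mm (y) by 22 mm high (z). The tab's top is 61 mm above the bench in the caddy. The same either way round.
- keeper_bore (a point): Middle of the orange clip's bore, 30 mm below the tab's centre; on the pin's axis when seated. Two sprung prongs reach 12 mm below and 13 mm to each side. From above they touch the groove with the bore about 12 mm over the axis (16 mm on the full diameter); it snaps on at about 8 N, then bottoms: follow up with 15 N to be sure. Contact over 35 N is forcing it.
- keeper: The orange clip again: origin and axes as keeper_bore (y through the bore, z up to the tab).
- caddy: Wooden caddy, fixed, 52 by 200 by 20 mm high, origin under its centre on the bench; three slots, 7 mm wide, across its y axis at y = -62, 0 and 62 mm, hold three clips in any order, each clip's y axis along the caddy's.
- clip_black_tab (a point): Centre of the tab of a black, larger clip of the same form, in the caddy. Leave alone.
- clip_green_tab (a point): Centre of the tab of a green, smaller clip of the same form, in the caddy. Leave alone.
- can_a: Food can, beige and green label, 75 mm diameter, 110 mm high; origin at its underside. Leave alone.
- can_b: Another such can. Leave alone.
- roller: Brown spare load roller standing on end, 80 mm diameter, 70 mm high; origin at its underside. Leave alone.
- grease: Grey grease jar with a red cap, 68 mm diameter, 60 mm high; origin at its underside. Leave alone.
- wrench: Steel wrench lying flat near the robot. Leave alone.
- spare_pin: Spare steel pin lying down, 66 mm long, 32 mm over its head. Leave alone.

How it is judged:
By the outcome, as a careful person would: the job done as asked, in the order asked, and still so for the second after the job is handed in, with the robot touching nothing.
It also fails if it takes over 72 s, if anything falls off the work surface, if the arm or the gripper's body presses on something with over 40 N, if the wrist force passes 120 N, or if a joint passes its speed limit or range.

## Working session

There is one attempt and no reset: what is moved stays moved. The work goes in short steps, Python scripts to look and compute and a tool call to move; the robot and the scene stay as the last step left them, time stands still between calls to the robot, and variables do not carry over. Pictures are saved under pics/ and viewed, at most 10 in all, crops included, and the job is handed in when it is done.

Besides the shell and the picture viewer there is one more tool, called after "Request:" in YAML: its name, and indented under it one key for each argument. move_arm: Moves the arm, as the interface text tells. Scaled input: -1 to 1 covers 80 cm each way for a shift and 120 degrees each way for a turn. Its arguments: {"type":"object","properties":{"deltas":{"type":"array","items":{"type":"array","items":{"type":"array","items":{"type":"number","minimum":-1,"maximum":1}}}},"squeeze":{"type":"number"}},"required":["deltas"]}

```bash
mkdir -p pics; ls; cat > h.py <<'E'
import numpy as np, cv2
from rig import manip
from scipy.spatial.transform import Rotation as Ro
def cam(n):
    s=manip.get_state(); im=manip.get_image(n); c=manip.camera_params(n)
    if n=='wrist':
        T=np.eye(4); q=s['ee_rot']; T[:3,:3]=Ro.from_quat([q[1],q[2],q[3],q[0]]).as_matrix(); T[:3,3]=s['position']
        W=T@np.array(c['tool_from_camera']); R=W[:3,:3].T; t=-R@W[:3,3]
    else: R=np.array(c['R']); t=np.array(c['t'])
    return im,dict(R=R,t=t,K=(c['fx'],c['fy'],c['cx'],c['cy']))
def ray(c,u,v):
    fx,fy,cx,cy=c['K']; d=c['R'].T@np.array([(u-cx)/fx,(v-cy)/fy,1.]); return -c['R'].T@c['t'],d/np.linalg.norm(d)
def onz(c,u,v,z):
    o,d=ray(c,u,v); return o+d*(z-o[2])/d[2]
def proj(c,X):
    p=c['R']@np.asarray(X)+c['t']; fx,fy,cx,cy=c['K']; return np.array([fx*p[0]/p[2]+cx,fy*p[1]/p[2]+cy])
def tri(*rs):
    A=sum(np.eye(3)-np.outer(d,d) for o,d in rs); b=sum((np.eye(3)-np.outer(d,d))@o for o,d in rs); return np.linalg.solve(A,b)
def save(n,im): cv2.imwrite('pics/'+n,im[:,:,::-1])
E
python3 - <<'E'
from h import *
s=manip.get_state(); print({k:np.round(v,3).tolist() for k,v in s.items()})
a,c1=cam('scene'); b,c2=cam('side'); w,c3=cam('wrist')
for c in(c1,c2,c3): print(-c['R'].T@c['t'],c['R'][2],c['K'])
save('a.png',cv2.resize(np.vstack([np.hstack([a,b])]),(800,300)))
save('scene.png',a);save('side.png',b);save('wrist.png',w)
E
```

```text
pics
{'clock': 0.0, 'qpos': [0.992, 0.277, 1.506, -0.0, 1.361, -0.121], 'qd': [0.0, 0.001, -0.001, -0.002, -0.0, -0.001], 'effort': [0.001, -41.676, -24.58, -0.0, 0.011, -0.0], 'position': [0.254, 0.515, 0.238], 'ee_rot': [-0.0, 0.227, 0.974, -0.001], 'contact_force': [0.504, -0.578, -1.53], 'moment': [0.028, 0.028, 0.001], 'gripper_force': 0.0, 'width': 0.085}
[0.91695243 0.69630899 1.16718452] [-0.26202775 -0.51824739 -0.81410141] (453.4467225198357, 453.4467225198357, 252.59578997310177, 190.24202765839928)
[0.28004948 0.77590208 0.98426675] [ 0.24724446 -0.64478079 -0.72327582] (476.00069321485694, 476.00069321485694, 261.11122149518513, 187.98193399209762)
[0.18541757 0.55107047 0.37400087] [ 0.2720106  -0.13479652 -0.95280645] (267.0720185150637, 267.0720185150637, 258.0004773287094, 189.4875694621355)
```

View pics/scene.png

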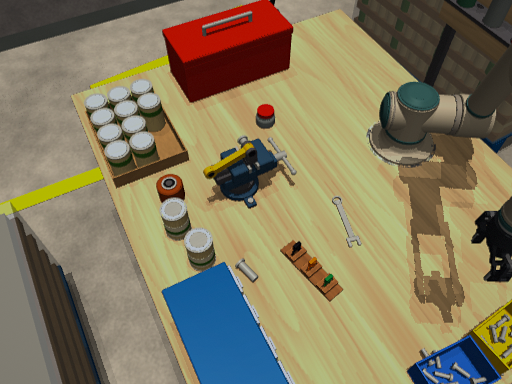

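View pics/side.png

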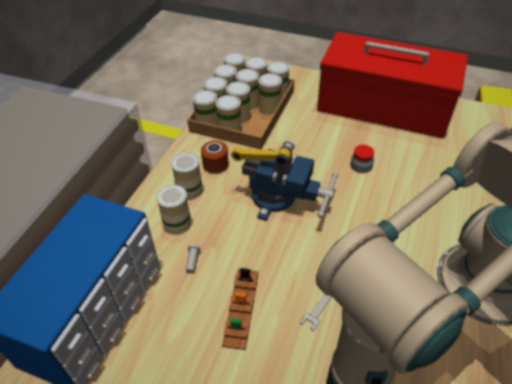

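Scene view: caddy with black (297,246), orange (312,262) and green (328,279) tabs, and the vice at (245,170) with its yellow link going left. The side view shows the orange tab at (240,297) and the vice at (278,180). I'll measure the tabs and zoom in on the vice.

```bash
python3 - <<'E'
from h import *
ims={}
a,c1=cam('scene'); b,c2=cam('side')
save('z.png',np.hstack([cv2.resize(a[125:215,190:310],(400,300),interpolation=cv2.INTER_CUBIC),cv2.resize(b[130:235,220:360],(400,300),interpolation=cv2.INTER_CUBIC)]))
def blob(im,box,f):
    u0,v0,u1,v1=box; s=cv2.cvtColor(im,cv2.COLOR_RGB2HSV)[v0:v1,u0:u1].astype(int); m=f(s[...,0],s[...,1],s[...,2]).astype(np.uint8)
    n,l,st,ce=cv2.connectedComponentsWithStats(m); k=1+np.argmax(st[1:,4]); return ce[k]+[u0,v0],st[k].tolist()
f={'orange':lambda h,s,v:(h>=11)&(h<22)&(s>200)&(v>150),'green':lambda h,s,v:(h>40)&(h<85)&(s>100),'black':lambda h,s,v:(v<50)}
for k in f:
    p1,s1=blob(a,(270,230,350,305),f[k]); p2,s2=blob(b,(218,262,265,352),f[k])
    X=tri(ray(c1,*p1),ray(c2,*p2)); print(k,p1,p2,s1,s2,X,proj(c1,X)-p1,onz(c1,*p1,.05),onz(c2,*p2,.05))
# yellow link
g=lambda h,s,v:(h>20)&(h<32)&(s>190)&(v>120)
for im,c,bx in((a,c1,(195,130,280,190)),(b,c2,(225,140,300,165))):
    u0,v0,u1,v1=bx; s=cv2.cvtColor(im,cv2.COLOR_RGB2HSV)[v0:v1,u0:u1]; m=g(s[...,0],s[...,1],s[...,2]).astype(np.uint8)
    n,l,st,ce=cv2.connectedComponentsWithStats(m);k=1+np.argmax(st[1:,4]); r=cv2.minAreaRect(np.argwhere(l==k)[:,::-1].astype(np.float32)); print('link',st[k],cv2.boxPoints(r)+[u0,v0])
E
```

```text
orange [312.26923077 260.19230769] [240.26190476 293.97619048] [39, 27, 8, 7, 26] [17, 30, 11, 5, 42] [0.5245002  0.27302799 0.06255307] [0.00713285 0.03180556] [0.52000728 0.26812697 0.05      ] [0.52783985 0.2662762  0.05      ]
green [327.98181818 279.05454545] [235.41860465 322.80232558] [54, 44, 9, 12, 55] [13, 56, 10, 11, 86] [0.51134561 0.33393252 0.04800423] [0.00098375 0.00382058] [0.5120653 0.3345683 0.05     ] [0.51085387 0.33488563 0.05      ]
black [295.98591549 247.69014085] [244.76470588 274.45882353] [21, 12, 10, 14, 71] [22, 7, 11, 12, 85] [0.5386707  0.2128971  0.04628785] [-0.00759158 -0.03804746] [0.53996499 0.21461044 0.05      ] [0.53763514 0.21500479 0.05      ]
link [  9  13  50  32 289] [[202.26930237 169.40744781]
 [249.73233795 141.18618584]
 [253.13978577 146.91689301]
 [205.67675018 175.13815308]]
link [  9   8  56   8 228] [[233.91025162 154.12848377]
 [234.04581833 147.89230108]
 [289.10675049 149.08927822]
 [288.97118759 155.32546043]]
```

View pics/z.png

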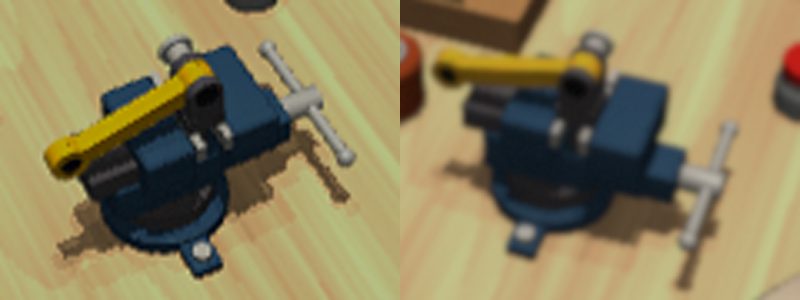

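The zoom shows the pin's head at the back (scene 242,140; side 289,146), its far end facing the cameras (scene 252,153; side 282,159), and the link's far eye at scene (210,173), side (236,154).

```bash
python3 - <<'E'
from h import *
a,c1=cam('scene'); b,c2=cam('side')
P={}
for n,p,q in (('head',(242.5,140),(289,145.8)),('end',(252.4,152.6),(282.3,158.7)),('eye',(210.4,173),(236.5,153.8))):
    X=P[n]=tri(ray(c1,*p),ray(c2,*q)); print(n,X,proj(c1,X)-p,proj(c2,X)-q,onz(c1,*p,.175),onz(c2,*q,.175))
d=P['end']-P['head'];print('pin yaw',np.degrees(np.arctan2(d[1],d[0])),np.linalg.norm(d))
d=P['eye']-P['end'];print('link yaw',np.degrees(np.arctan2(d[1],d[0])),np.linalg.norm(d))
s=manip.get_state();q=s['ee_rot'];print(Ro.from_quat([q[1],q[2],q[3],q[0]]).as_matrix().round(4))
w,c=cam('wrist')
E
```

```text
head [ 0.54175802 -0.10843373  0.17633425] [-0.00900805 -0.12318666] [-0.07070408  0.12140668] [ 0.54144317 -0.10907576  0.175     ] [ 0.54216761 -0.11040363  0.175     ]
end [ 0.5401118  -0.04854695  0.18293434] [-0.03560168 -0.43729759] [-0.25607895  0.43363837] [ 0.53772933 -0.0530525   0.175     ] [ 0.54260046 -0.05843437  0.175     ]
eye [ 0.66829282 -0.05960885  0.15065445] [-0.01502136 -0.14286062] [-0.07936508  0.13479174] [ 0.67441523 -0.04102978  0.175     ] [ 0.65696063 -0.03574354  0.175     ]
pin yaw 91.57459454685822 0.06027186260876423
link yaw -4.932350616939405 0.13264512946712254
[[-8.97e-01  4.42e-01 -2.00e-04]
 [ 4.42e-01  8.97e-01 -3.00e-04]
 [ 1.00e-04 -4.00e-04 -1.00e+00]]
```

Request:
move_arm:
  deltas:
    - [[-0.7,-0.611,-0.1,0.53,1],[-0.7,-0.611,-0.1,0.53,1],[-0.7,-0.611,-0.1,0.53,1],[-0.7,-0.611,-0.1,0.53,1],[-0.7,-0.611,-0.1,0.53,1],[-0.7,-0.611,-0.1,0.53,1],[-0.7,-0.611,-0.1,0.53,1],[-0.7,-0.611,-0.1,0.53,1],[-0.7,-0.611,-0.1,0.53,1],[-0.7,-0.611,-0.1,0.53,1],[-0.7,-0.611,-0.1,0.53,1],[-0.7,-0.611,-0.1,0.53,1]]
  squeeze: 40

```text
clock: 1.6
position: [0.4843, -0.0367, 0.304]
ee_rot: [0.0, 0.706, 0.708, 0.0]
contact_force: [1.2, -0.4, -0.1]
width: 0.0001
gripper_force: 0.0
```

Request:
move_arm:
  deltas:
    - [[-0.16,0.066,0.055,0,1],[-0.16,0.066,0.055,0,1],[-0.16,0.066,0.055,0,1],[-0.16,0.066,0.055,0,1],[-0.16,0.066,0.055,0,1]]

```text
clock: 2.1
position: [0.5368, -0.1632, 0.2586]
ee_rot: [-0.001, 0.707, 0.707, -0.0]
contact_force: [0.0, -0.1, 1.4]
width: 0.0002
gripper_force: 0.0
```

```bash
python3 - <<'E'
from h import *
s=manip.get_state();print(s['clock'],s['position'],s['contact_force'],s['qpos'])
w,c=cam('wrist'); save('w1.png',w); np.savez('w1.npz',w=w,R=c['R'],t=c['t'],K=c['K'])
print(proj(c,[.541,-.06,.175]),proj(c,[.541,-.12,.175]),-c['R'].T@c['t'])
E
```

```text
2.1 [ 0.53684904 -0.16316319  0.25859175] [ 0.03541062 -0.09440586  1.37956741] [-4.19460625e-01  2.45974746e-01  1.49898336e+00  6.34894136e-04
  1.39898085e+00 -4.20496608e-01]
[262.15120744  71.02536806] [261.75156317 150.33466411] [ 0.53820342 -0.08448265  0.39415873]
```

View pics/w1.png

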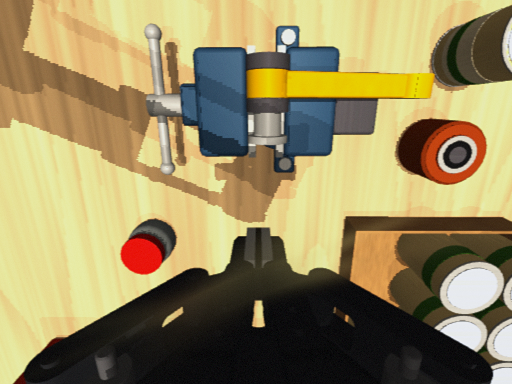

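The wrist view shows the pin's head at about (267,141), its shaft at columns 253–282, the fork at rows 52–110, and the link running right along row 85. The vice's yaw is near 0, which I'll refine.

```bash
python3 - <<'E'
from h import *
z=np.load('w1.npz'); w=z['w']; c=dict(R=z['R'],t=z['t'],K=z['K'])
h=cv2.cvtColor(w,cv2.COLOR_RGB2HSV).astype(int)
m=((h[...,0]>95)&(h[...,0]<120)&(h[...,1]>90)).astype(np.uint8); m[175:]=0
n,l,st,ce=cv2.connectedComponentsWithStats(m)
for k in range(1,n):
    if st[k,4]<800: continue
    pts=np.argwhere(l==k)[:,::-1]; print(st[k])
    # edges of the jaw top plane (z=.13): fit columns' extreme per row
    for side in (0,1):
        e=[]
        for v in range(st[k,1]+12,st[k,1]+st[k,3]-14,3):
            us=pts[pts[:,1]==v,0]; e.append(onz(c,us.min()-.5 if side==0 else us.max()+.5,v,.13)[:2])
        e=np.array(e); med=np.median(e[:,0]); e=e[abs(e[:,0]-med)<.004]; f=np.polyfit(e[:,1],e[:,0],1); print(side,len(e),'x edge',med,'yaw deg',-np.degrees(np.arctan(f[0])))
g=cv2.cvtColor(w,cv2.COLOR_RGB2GRAY)
for v in (112,116,120,124,128,132,136,140,144,148,152): print(v,w[v,240:294:2].mean(-1).astype(int))
print('col'); print([(v,int(g[v,268])) for v in range(44,160,2)])
E
```

```text
[ 277   26   62   45 1337]
0 4 x edge 0.5630758986333324 yaw deg 20.199388072829212
1 1 x edge 0.6038861551956682 yaw deg 83.32705739692102
[ 180   48   68  108 5914]<stdin>:14: RankWarning: Polyfit may be poorly conditioned
Traceback (most recent call last):
TypeError: expected non-empty vector for x
```

```bash
python3 - <<'E'
from h import *
z=np.load('w1.npz'); w=z['w']; c=dict(R=z['R'],t=z['t'],K=z['K'])
g=cv2.cvtColor(w,cv2.COLOR_RGB2GRAY).astype(int)
def line(P,n):
    P=np.array(P); f=np.polyfit(P[:,1],P[:,0],1); r=P[:,0]-np.polyval(f,P[:,1]); k=abs(r)<.0015; f=np.polyfit(P[k,1],P[k,0],1); print(n,k.sum(),'x@-.09',np.polyval(f,-.09),'yaw',-np.degrees(np.arctan(f[0])))
d=np.abs(np.diff(g,axis=1))
line([onz(c,238+d[v,238:252].argmax()+.5,v,.13)[:2] for v in range(60,150,3)],'jawL right')
line([onz(c,328+d[v,328:342].argmax()+.5,v,.13)[:2] for v in range(55,68,2)]+[onz(c,326+d[v,326:342].argmax()+.5,v,.13)[:2] for v in range(108,148,2)],'jawR right')
for z0,r in ((.175,(113,134,2)),):
    for n,a,b in (('sh L',245,262),('sh R',274,290)):
        line([onz(c,a+d[v,a:b].argmax()+.5,v,z0)[:2] for v in range(*r)],n)
for v in (114,120,126,132,138,142,146,150): print(v,g[v,240:294:2])
print([(v,int(g[v,268])) for v in range(44,160,2)])
E
```

```text
jawL right 27 x@-.09 0.5272203655596093 yaw 1.3618796050372297
jawR right 27 x@-.09 0.6106053455999978 yaw 0.2508805061080398
sh L 7 x@-.09 0.5296093939362817 yaw -0.6337092525458848
sh R 10 x@-.09 0.5579989011336611 yaw 1.6939941414069661
114 [ 89  71  51  40  86 104 101  85 117 138 152 160 168 186 196 178 167 155
 148 129 104 229  94  48  71  75  90]
120 [ 92  90  65  44 184 233 220 102 118 140 154 158 168 184 193 175 163 156
 148 125 102 225  92  54  72  87  87]
126 [ 90  86  70  43 180 233 234 110 115 139 151 159 167 182 191 173 163 154
 151 126 113 202  61  44  48  73  73]
132 [ 94  89  70  47 101 143 123  83 116 142 153 159 168 182 189 171 165 157
 145 125 109 202  52  47  44  72  74]
138 [ 92  89  71  52  76 125 144 166 173 180 188 194 198 186 173 175 175 168
 167 158 153 139 121  84  43  72  71]
142 [ 87  90  71  49  80 133 148 165 179 185 195 202 207 192 177 174 169 166
 157 147 140 123 108  73  58  71  73]
146 [ 45  44  38  29  77 139 139 138 109 116 113 106 102  43  33  33  36  36
 154 199 197 176  38  47  62  72  72]
150 [ 41  45  40  26  72 126 127 125 107 116 116 111 107 103  95  93 106  45
  82 160 196 178  39  54  67  70  71]
[(44, 192), (46, 193), (48, 195), (50, 194), (52, 98), (54, 91), (56, 95), (58, 92), (60, 95), (62, 91), (64, 96), (66, 94), (68, 116), (70, 196), (72, 195), (74, 194), (76, 195), (78, 196), (80, 194), (82, 194), (84, 195), (86, 195), (88, 194), (90, 196), (92, 195), (94, 194), (96, 195), (98, 82), (100, 94), (102, 96), (104, 75), (106, 77), (108, 78), (110, 77), (112, 94), (114, 196), (116, 196), (118, 193), (120, 193), (122, 190), (124, 191), (126, 191), (128, 191), (130, 188), (132, 189), (134, 191), (136, 127), (138, 173), (140, 179), (142, 177), (144, 161), (146, 33), (148, 96), (150, 95), (152, 93), (154, 93), (156, 95), (158, 96)]
```

```bash
python3 - <<'E'
from h import *
z=np.load('w1.npz'); c=dict(R=z['R'],t=z['t'],K=z['K'])
for n,u,v,zz in (('fork+',268,51,.1915),('fork-',268,112,.1915),('link+',268,69,.19),('link-',268,97,.19),('head in',268,135.5,.191),('head out',268,145,.191),('ax far',267.3,114,.175),('ax near',267,140,.175)): print(n,onz(c,u,v,zz))
E
```

```text
fork+ [ 0.54471925 -0.04924735  0.1915    ]
fork- [ 0.54520325 -0.08931275  0.1915    ]
link+ [ 0.54490494 -0.06036604  0.19      ]
link- [ 0.54512928 -0.07893629  0.19      ]
head in [ 0.54542501 -0.10625265  0.191     ]
head out [ 0.54551075 -0.11334984  0.191     ]
ax far [ 0.54523852 -0.0912243   0.175     ]
ax near [ 0.5452244  -0.11157427  0.175     ]
```

Request:
move_arm:
  deltas:
    - [[0,0.0105,0.05,0,1],[0,0.0105,0.106,0,1],[0.0375,0.0105,0.106,0,1],[0.0375,0.0105,0.106,0,1]]

```text
clock: 2.55
position: [0.5437, -0.128, 0.1741]
ee_rot: [-0.002, 0.705, 0.709, 0.0]
contact_force: [-0.2, -0.1, -0.2]
width: 0.0
gripper_force: 0.0
```

Request:
move_arm:
  deltas:
    - [[0.004,0.001,0,0,1],[0.008,0.001,0,0,1],[0.012,0.001,0,0,1],[0.016,0.001,0,0,1],[0.02,0.001,0,0,1],[0.0225,0.001,0,0,1]]

```text
clock: 3.15
position: [0.5469, -0.1169, 0.1762]
ee_rot: [0.003, 0.706, 0.708, -0.001]
contact_force: [-0.8, -5.6, 3.6]
width: -0.0001
gripper_force: 2.7
```

Request:
move_arm:
  deltas:
    - [[0.002,0,0,0,1],[0.004,0,0,0,1],[0.006,0,0,0,1],[0.008,0,0,0,1],[0.008,0,0,0,1]]

```text
clock: 3.65
position: [0.5469, -0.1102, 0.1762]
ee_rot: [0.002, 0.706, 0.708, -0.0]
contact_force: [-0.7, -5.0, 4.3]
width: -0.0001
gripper_force: 2.5
```

Request:
move_arm:
  deltas:
    - [[0.0015,0,0,0,1],[0.003,0,0,0,1],[0.0045,0,0,0,1],[0.006,0,0,0,1],[0.006,0,0,0,1]]

```text
clock: 4.15
position: [0.5469, -0.1078, 0.1762]
ee_rot: [0.004, 0.706, 0.708, -0.002]
contact_force: [-1.5, -11.5, 3.5]
width: -0.0003
gripper_force: 5.6
```

Request:
move_arm:
  deltas:
    - [[0.003,0,0,0,1],[0.006,0,0,0,1],[0.006,0,0,0,1]]

```text
clock: 4.45
position: [0.547, -0.1077, 0.1764]
ee_rot: [0.007, 0.705, 0.709, -0.006]
contact_force: [-2.5, -22.9, 2.5]
width: -0.0003
gripper_force: 11.2
```

Request:
move_arm:
  deltas:
    - [[-0.05,0,0,0,1],[-0.08,0,-0.05,0,1],[-0.08,0,-0.105,0,1],[-0.08,0,-0.105,0,1],[-0.08,0,-0.105,0,1]]

```text
clock: 4.95
position: [0.5468, -0.1626, 0.26]
ee_rot: [0.001, 0.706, 0.708, 0.001]
contact_force: [0.0, 0.6, -0.5]
width: -0.0004
gripper_force: 0.0
```

```bash
python3 - <<'E'
from h import *
s=manip.get_state();print(s['position'],s['qpos'])
w,c=cam('wrist'); np.savez('w2.npz',w=w,R=c['R'],t=c['t'],K=c['K'])
save('w2.png',cv2.resize(w[10:180,180:400],(792,600),interpolation=cv2.INTER_CUBIC))
E
```

```text
[ 0.54676767 -0.16259064  0.26002631] [-4.11675124e-01  2.56755493e-01  1.48048810e+00  1.08106399e-03
  1.40164365e+00 -4.14224790e-01]
```

View pics/w2.png

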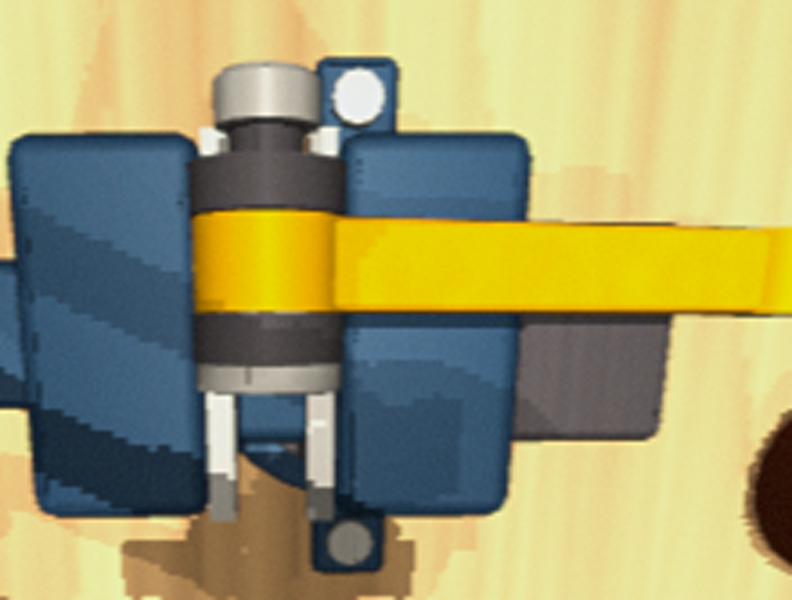

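The head is on the fork, and the groove shows at the far end: the dark band at zoom (270,139), with collar columns 215–320. So the pin is home. Next I compute the groove position and the pose to grasp the clip.

```bash
python3 - <<'E'
from h import *
z=np.load('w2.npz'); c=dict(R=z['R'],t=z['t'],K=z['K'])
f=lambda u,v:(180+u/3.6-.4,10+v/3.53-.4)
for n,u,v,zz in (('collar in',267,122,.186),('collar out',267,65,.186),('fork+',268,152,.1915),('fork-',268,365,.1915),('collarL',214,95,.175),('collarR',320,95,.175),('headL',197,375,.175),('headR',341,375,.175)): print(n,onz(c,*f(u,v),zz))
E
```

```text
collar in [ 0.54500038 -0.04331075  0.186     ]
collar out [ 0.545026   -0.03333997  0.186     ]
fork+ [ 0.54524028 -0.04960933  0.1915    ]
fork- [ 0.54515012 -0.0896      0.1915    ]
collarL [ 0.53410411 -0.03620869  0.175     ]
collarR [ 0.55567814 -0.03614493  0.175     ]
headL [ 0.52926495 -0.092281    0.175     ]
headR [ 0.5611181  -0.09221397  0.175     ]
```

Request:
move_arm:
  deltas:
    - [[0.44,-0.015,0,-0.106,-0.1],[0.44,-0.015,0,-0.106,-0.1],[0.44,-0.015,0,-0.106,-0.1],[0.44,-0.015,0.05,-0.106,-0.1],[0.44,-0.015,0.05,-0.106,-0.1],[0.44,-0.015,0.05,-0.106,-0.1],[0.44,-0.015,0.05,-0.106,-0.1],[0.44,-0.015,0.05,-0.106,-0.1],[0.44,-0.015,0.05,-0.106,-0.1],[0.44,-0.015,0.05,-0.106,-0.1]]

```text
clock: 6.0
position: [0.5327, 0.1888, 0.2179]
ee_rot: [-0.0, 0.623, 0.782, -0.001]
contact_force: [-0.3, 0.2, 0.8]
width: 0.047
gripper_force: 0.0
```

```bash
python3 - <<'E'
from h import *
s=manip.get_state();print(s['position'],s['qpos'],s['width'])
w,c=cam('wrist'); np.savez('w3.npz',w=w,R=c['R'],t=c['t'],K=c['K'])
p=proj(c,[.525,.2734,.06]);print(p)
h=cv2.cvtColor(w,cv2.COLOR_RGB2HSV).astype(int)
m=((h[...,0]>=9)&(h[...,0]<22)&(h[...,1]>200)&(h[...,2]>110)).astype(np.uint8)
n,l,st,ce=cv2.connectedComponentsWithStats(m)
for k in range(1,n):
    if st[k,4]>60: print(st[k],ce[k],onz(c,*ce[k],.061),cv2.minAreaRect(np.argwhere(l==k)[:,::-1].astype(np.float32)))
save('w3.png',w)
E
```

```text
[0.53269406 0.18875699 0.21788578] [ 2.17907992e-01  2.74946851e-01  1.56054645e+00 -7.80190901e-04
  1.30803309e+00 -7.23244565e-03] 0.04702063194596539
[267.75789313  98.76567274]
[257  94  25  13 271] [269.20664207  99.70110701] [0.52665185 0.27281625 0.061     ] ((269.0, 100.0), (12.0, 24.0), 90.0)
```

View pics/w3.png

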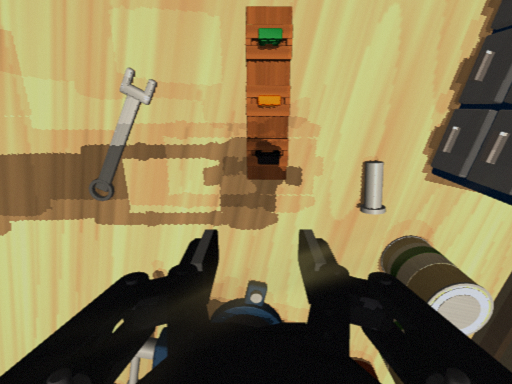

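The wrist view shows the orange tab's top at (269,100), square to the tool. Green is at (270,36) and black at (268,157). I'll hover over the orange tab.

Request:
move_arm:
  deltas:
    - [[0.055,0.015,0.03,0,-0.1],[0.105,0.0154,0.08,0,-0.1],[0.105,0.0154,0.14,0,-0.1],[0.105,0.0154,0.14,0,-0.1],[0.105,0.0154,0.14,0,-0.1]]

```text
clock: 6.55
position: [0.5264, 0.2724, 0.1063]
ee_rot: [-0.0, 0.624, 0.782, -0.001]
contact_force: [1.9, 0.1, 1.6]
width: 0.0475
gripper_force: 0.0
```

Request:
move_arm:
  deltas:
    - [[0.001,0,0.04,0,-0.1],[0.001,0,0.0765,0,-0.1],[0.001,0,0.0765,0,-0.1],[0.001,0,0.0765,0,0.4],[0.001,0,0.0765,0,0.6],[0.001,0,0.0765,0,1],[0.001,0,0.0765,0,1],[0.001,0,0.0765,0,1],[0.001,0,0.0765,0,1]]
  squeeze: 60

```text
clock: 7.45
position: [0.5286, 0.2753, 0.048]
ee_rot: [0.002, 0.623, 0.782, 0.002]
contact_force: [0.6, -0.9, 7.6]
width: 0.0224
gripper_force: 60.4
```

Request:
move_arm:
  deltas:
    - [[0,0,-0.03,0,1],[0,0,-0.08,0,1],[0,0,-0.14,0,1],[0,0,-0.2,0,1],[0,0,-0.2,0,1],[0,0,-0.2,0,1]]

```text
clock: 8.05
position: [0.5267, 0.2752, 0.2075]
ee_rot: [0.001, 0.623, 0.782, 0.002]
contact_force: [-0.6, 1.2, -1.0]
width: 0.0225
gripper_force: 59.5
```

```bash
python3 - <<'E'
from h import *
s=manip.get_state();print(s['position'],s['contact_force'],s['width'])
a,c1=cam('scene'); b,c2=cam('side'); w,c=cam('wrist')
p=proj(c1,s['position']).astype(int);q=proj(c2,s['position']).astype(int);r=proj(c,s['position']).astype(int);print(p,q,r)
np.savez('w4.npz',w=w,R=c['R'],t=c['t'],K=c['K'])
f=lambda im,p,k=45:cv2.resize(im[max(p[1]-k,0):p[1]+k,max(p[0]-k,0):p[0]+k],(400,400),interpolation=cv2.INTER_CUBIC)
save('g.png',np.hstack([f(b,q),f(w,r,80)]))
E
```

```text
[0.52673003 0.27518434 0.2074796 ] [-0.55253055  1.23980444 -1.04742978] 0.022487759536115492
[318 234] [236 255] [258 250]
```

View pics/g.png

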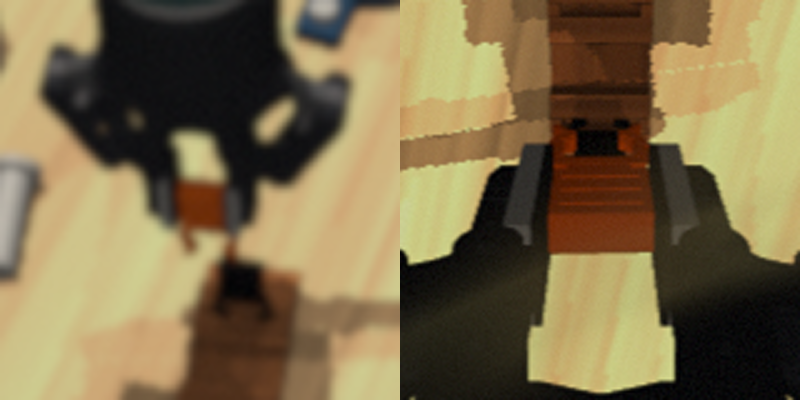

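The clip is held square, with the whole tab between the pads. The tab's top face spans rows 212–252 and columns 549–655 of the right crop. I'll compute its offset in the tool.

```bash
python3 - <<'E'
from h import *
from scipy.optimize import least_squares
c=manip.camera_params('wrist'); M=np.array(c['tool_from_camera']); Mi=np.linalg.inv(M); print(M.round(4).tolist())
def pj(X):
    p=Mi[:3,:3]@X+Mi[:3,3]; return np.array([c['fx']*p[0]/p[2]+c['cx'],c['fy']*p[1]/p[2]+c['cy']])
g=lambda u,v:np.array([178+(u-400)/2.5-.3,170+v/2.5-.3])
corn=[(g(549,252),(-5,-12)),(g(655,252),(-5,12)),(g(551,211),(5,-12)),(g(653,211),(5,12))]
f=lambda t:np.concatenate([pj(np.array([t[0]+a/1e3*1,t[1]+b/1e3*1,t[2]]))-p for p,(a,b) in corn])
best=min((least_squares(lambda t,s=s:np.concatenate([pj(np.array([t[0]+a/1e3,t[1]+s*b/1e3,t[2]]))-p for p,(a,b) in corn]),[0,0,-.02]) for s in(1,-1)),key=lambda r:r.cost)
print(best.x,best.fun)
E
```

```text
[[-0.0001, -0.953, -0.303, 0.0786], [1.0, -0.0003, 0.0005, 0.0014], [-0.0006, -0.303, 0.953, -0.1355], [0.0, 0.0, 0.0, 1.0]]
[-0.00734728  0.00174601 -0.00262704] [ 0.40464363 -0.58090449 -0.41226652 -0.60084384 -0.80475312  0.58876293
  0.81226237  0.56975035]
```

Request:
move_arm:
  deltas:
    - [[-0.03,-0.005,-0.075,0.1075,1],[-0.09,-0.015,-0.075,0.1075,1],[-0.15,-0.025,-0.075,0.1075,1],[-0.21,-0.036,-0.075,0.1075,1],[-0.27,-0.046,-0.075,0.1075,1],[-0.33,-0.057,-0.075,0.1075,1],[-0.38,-0.066,-0.075,0.1075,1],[-0.396,-0.069,-0.07,0.1075,1],[-0.396,-0.069,-0.06,0.1075,1],[-0.396,-0.069,-0.06,0.1075,1]]

```text
clock: 9.2
position: [0.5419, -0.0451, 0.251]
ee_rot: [-0.003, 0.707, 0.707, -0.001]
contact_force: [-0.9, -0.2, 0.5]
width: 0.0222
gripper_force: 59.5
```

```bash
python3 - <<'E'
from h import *
s=manip.get_state();print(s['position'],s['ee_rot'],s['contact_force'],s['width'])
w,c=cam('wrist'); np.savez('w5.npz',w=w,R=c['R'],t=c['t'],K=c['K'])
r=proj(c,[.545,-.046,.19]);print(r)
save('w5.png',cv2.resize(w[150:350,150:400],(750,600),interpolation=cv2.INTER_CUBIC))
E
```

```text
[ 0.54188113 -0.04505671  0.25098264] [-0.00263082  0.70722154  0.70698661 -0.00083867] [-0.93071761 -0.20129178  0.53035475] 0.022191636818819145
[260.74802786 210.61665055]
```

View pics/w5.png

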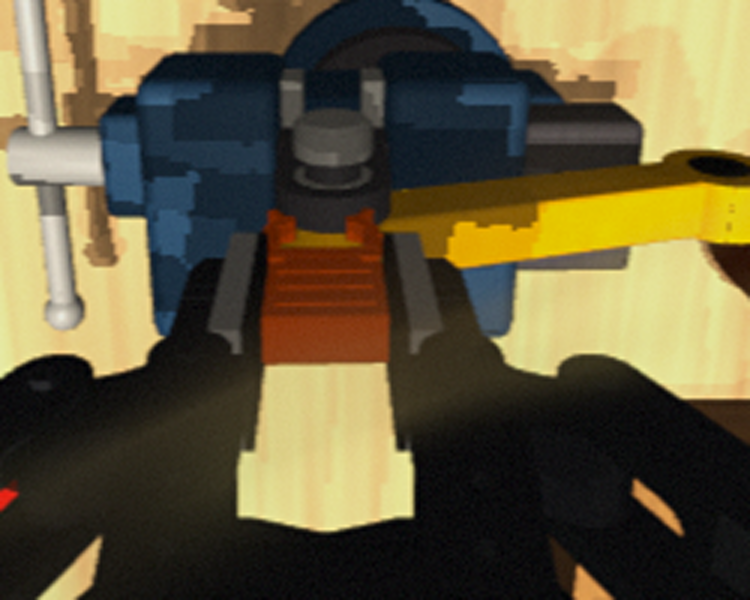

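Pin end centre is at crop column 333 and the clip's at 324, so I shift about 2.3 mm in +x and then descend, watching the contact height.

Request:
move_arm:
  deltas:
    - [[-0.0006,0.003,0,0,1],[-0.0006,0.003,0.012,0,1],[-0.0006,0.003,0.025,0,1],[-0.0006,0.003,0.03,0,1],[-0.0006,0.003,0.03,0,1]]

```text
clock: 9.75
position: [0.5448, -0.0461, 0.2283]
ee_rot: [-0.001, 0.707, 0.707, -0.001]
contact_force: [-0.8, 0.2, 0.2]
width: 0.0221
gripper_force: 59.6
```

Request:
move_arm:
  deltas:
    - [[0,0,0.003,0,1],[0,0,0.006,0,1],[0,0,0.009,0,1],[0,0,0.009,0,1]]

```text
clock: 10.15
position: [0.5457, -0.0461, 0.2223]
ee_rot: [-0.0, 0.707, 0.707, 0.001]
contact_force: [0.2, 2.8, 1.0]
width: 0.0225
gripper_force: 59.6
```

Request:
move_arm:
  deltas:
    - [[0,0,0.0015,0,1],[0,0,0.003,0,1],[0,0,0.0045,0,1],[0,0,0.0045,0,1]]

```text
clock: 10.55
position: [0.5454, -0.0461, 0.2182]
ee_rot: [-0.001, 0.707, 0.707, 0.0]
contact_force: [1.4, 4.4, -0.9]
width: 0.0225
gripper_force: 59.5
```

Request:
move_arm:
  deltas:
    - [[0.001,0,0,0,1],[0.001,0,0.001,0,1],[0.001,0,0.002,0,1],[0.001,0,0.002,0,1]]

```text
clock: 10.95
position: [0.5456, -0.0458, 0.2171]
ee_rot: [-0.0, 0.707, 0.707, 0.0]
contact_force: [-0.1, 3.7, 0.6]
width: 0.0227
gripper_force: 59.6
```

Request:
move_arm:
  deltas:
    - [[0.001,0,0,0,1],[0.002,0,0,0,1],[0.002,0,0,0,1]]

```text
clock: 11.25
position: [0.5456, -0.0452, 0.2171]
ee_rot: [0.001, 0.707, 0.707, -0.001]
contact_force: [0.1, 0.5, 0.3]
width: 0.0225
gripper_force: 59.6
```

Request:
move_arm:
  deltas:
    - [[0.0012,0,0,0,1],[0.0012,0,0.002,0,1],[0.0012,0,0.004,0,1],[0.0012,0,0.004,0,1]]

```text
clock: 11.65
position: [0.5452, -0.0439, 0.2145]
ee_rot: [0.0, 0.707, 0.707, -0.001]
contact_force: [-2.2, -0.5, 4.6]
width: 0.0226
gripper_force: 60.3
```

Contact is at groove height (bore 12 mm over the axis) with the fork face just cleared. I'll press gradually now.

Request:
move_arm:
  deltas:
    - [[0,-0.0012,0.001,0,1],[0,-0.0012,0.002,0,1],[0,-0.0012,0.003,0,1],[0,-0.0012,0.003,0,1]]

```text
clock: 12.05
position: [0.545, -0.0439, 0.2132]
ee_rot: [0.001, 0.707, 0.707, 0.0]
contact_force: [-1.9, -0.5, 8.6]
width: 0.0223
gripper_force: 60.8
```

Request:
move_arm:
  deltas:
    - [[0,-0.001,0.0015,0,1],[0,-0.001,0.003,0,1],[0,-0.001,0.003,0,1]]

```text
clock: 12.35
position: [0.5445, -0.0441, 0.2093]
ee_rot: [0.001, 0.707, 0.707, 0.0]
contact_force: [1.7, -3.0, -1.9]
width: 0.0224
gripper_force: 59.4
```

Request:
move_arm:
  deltas:
    - [[-0.001,0.001,0.003,0,1],[-0.001,0.001,0.006,0,1],[-0.001,0.001,0.008,0,1],[-0.001,0.001,0.008,0,1]]

```text
clock: 12.75
position: [0.5446, -0.044, 0.2031]
ee_rot: [-0.0, 0.707, 0.707, 0.0]
contact_force: [-1.7, 0.9, 5.2]
width: 0.0225
gripper_force: 60.3
```

Now bottoming at the expected height (0.203). I'll follow up to about 18 N.

Request:
move_arm:
  deltas:
    - [[0,0,0.002,0,1],[0,0,0.004,0,1],[0,0,0.006,0,1],[0,0,0.006,0,1]]

```text
clock: 13.15
position: [0.5448, -0.0441, 0.2023]
ee_rot: [0.001, 0.707, 0.707, 0.001]
contact_force: [-7.3, 0.5, 23.3]
width: 0.0224
gripper_force: 62.6
```

Request:
move_arm:
  deltas:
    - [[0,0,-0.004,0,1],[0,0,-0.007,0,1],[0,0,-0.007,0,0],[0,0,-0.007,0,0],[0,0,-0.007,0,0],[0,0,-0.007,0,0]]

```text
clock: 13.75
position: [0.5446, -0.0442, 0.203]
ee_rot: [-0.0, 0.707, 0.707, -0.0]
contact_force: [0.2, -0.6, -0.8]
width: 0.0425
gripper_force: 0.0
```

Request:
move_arm:
  deltas:
    - [[0,0,-0.03,0,0],[0,0,-0.07,0,0],[-0.03,0,-0.11,0,0],[-0.14,0,-0.11,0,0],[-0.14,0,-0.11,0,0],[-0.14,0,-0.11,0,0],[-0.14,0,-0.11,0,0]]

```text
clock: 14.45
position: [0.5444, -0.1568, 0.291]
ee_rot: [-0.001, 0.708, 0.706, 0.0]
contact_force: [-0.4, 0.8, -0.3]
width: 0.0426
gripper_force: 0.0
```

```bash
python3 - <<'E'
from h import *
s=manip.get_state();print(s['clock'],s['position'],s['contact_force'],s['width'])
w,c=cam('wrist'); b,c2=cam('scene')
r=proj(c,[.545,-.046,.19]).astype(int);q=proj(c2,[.545,-.046,.19]).astype(int);print(r,q)
f=lambda im,p,k:cv2.resize(im[max(p[1]-k,0):max(p[1]-k,0)+2*k,p[0]-k:p[0]+k],(400,400),interpolation=cv2.INTER_CUBIC)
save('f.png',np.hstack([f(w,r,70),f(b,q,40)]))
E
```

```text
14.45 [ 0.54443977 -0.15677829  0.29099744] [-0.38939231  0.82021741 -0.33087152] 0.042568573709887175
[256  63] [251 151]
```

View pics/f.png

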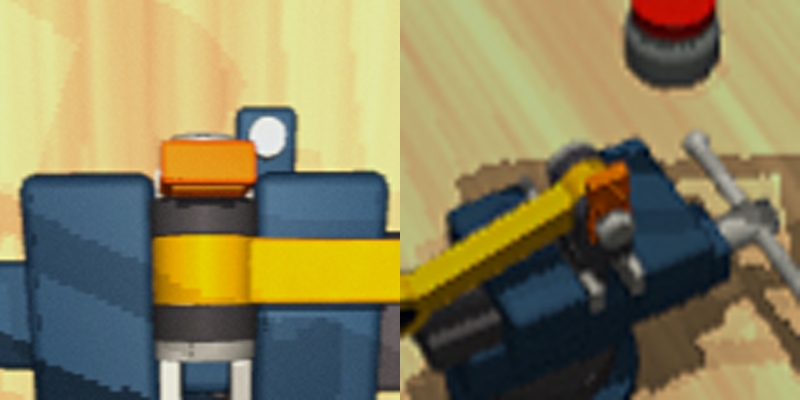

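The clip stands upright on the pin (wrist crop 208,165) between the fork and the collar, which shows in front of it at scene crop (613,230). The head is flush at the back. Handing in.

```bash
python3 -c "
from rig import manip
print(manip.sign_off())"
```

```text
the job is handed in; nothing more can be done
None
```

I pushed the pin home, snapped the orange clip into its groove (bottomed at about 23 N, under the 35 N limit), let go with the arm clear and handed the job in at about 14.5 s; no verdict came back.

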